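# Clamp a coat-hook rail for drilling

## Robot

A 6-joint arm with a two-finger parallel gripper is mounted at the origin on the work surface. World frame = base frame: x ahead of the robot, y to its left, z up, the work surface at z = 0. Lengths are in mm, angles in rad, forces in N, time in s.
With the tool pointing down it reaches from about 250 to 725 mm from the base axis. Payload 4 kg.
Tool frame: the origin (TCP) lies on the centre line of the jaws, within the pads' length; the fingertips stand 11 mm ahead of it and the grasp point (between the pads) lies 8 mm behind it; z points along the fingers, y is the line along which they close (so a half turn about z gives the same grasp; the last joint's range is limited). The gripper opens to 85 mm and grips with 20 to 120 N. Pads are 22 mm wide; open, the fingers measure 114 mm over their backs; the gripper's body (76 mm by 85 mm) begins 54 mm behind the grasp point. The pads swing forward as they close: fully open they stand 13 mm farther back than shut.
Start: joints at [1.111, 0.241, 0.005, 1.335, 0, 1.571], TCP at [221.883, 448.071, 242.306] pointing down, gripper open.
Joint ranges: [-2.72, 2.72], [-1.05, 1.87], [-1.09, 1.28], [-1.99, 2.15], [-1.42, 1.44], [-3.14, 3.14]. Speed limits (rad/s): [2.79, 2.79, 3.14, 3.14, 3.14, 3.14].

## Interface

Orientations are given as a unit quaternion [w, x, y, z].
In Python, from workcell import bot gives the robot as it stands.
- The arm moves only by the shell command python3 -m handwheel 'ROWS' [FORCE]. ROWS is JSON, one flat list of numbers, 5 for each row, row after row: the shift along the tool's x, y, z in cm, then the turn about the tool's z in rad, then the gripper's target within -1 to 1 (fully open at 1, half-way at 0, shut at -1). A call has 1 to 20 rows; each row is the pose to reach, as a shift and turn from the pose commanded when the call began, along the tool's axes at that moment; what a row does not reach only later rows make up. A row lasts 1/10 s, in which the tool goes at most 50 mm and 8.59 degrees, less where a joint would pass 70% of its speed; a pose out of reach is approached as far as the arm can. A call with a gripper value outside its range is refused whole. The fingers move at their own pace and stop on an object; FORCE is the grip in N (left out, the last holds). Time passes only in rows, so rows that repeat a pose let the fingers close. It gives the time, the measured TCP pose, the force, the opening and the grip force at its end, in the units of the state.
- bot.sense(): the state, without advancing time (a new reading comes with each control period).
- bot.snapshot(name): name is "side" or "top"; returns a dict with "color" (384x512x3 uint8, red, green, blue), "depth" (384x512 float32, mm along the optical axis (not along the pixel's ray), 0 where there is no reading), "intrinsics" (3x3 intrinsics, pixels), "k1" (the pictures are not rectified: a ray, as slopes to the right and down, at radius r is drawn at 1 + k1 r^2 times it, then the intrinsics apply), "origin" and "rotation" of the camera in the world. Camera axes: x right, y up, looking along -z (the intrinsics and any distortion apply to the point x, -y, -z); pixel columns grow to the right and rows downward; lengths in mm; the calibration is good to about 2 mm. A picture is of the moment at which its call begins.
- bot.close_job(): hands the job in; it is judged then, once.
The state is a dict: "time": time; "joints": joint angles; "qd": joint speeds; "joint_torque": joint torques, N m; "position": TCP position; "tcp_rot": TCP orientation; "wrist_force": force on the tool from outside, world axes, zero at the start; "moment": the same for the moment, N m; "grip_width": finger opening in mm; "gripper_force": force on a finger pad.
Only numpy, scipy, OpenCV 4.12 (cv2) and the standard library are available. Lean on these libraries where they do the work, as an engineer would, in place of code of your own. Each camera call takes 0.05 s, during which the arm holds its last target. There are 200 camera calls.

## Task

The coat-hook rail is to be drilled: slide it home along its whole length against the fence of the drilling board, under the foot of the hold-down clamp's screw. Then turn the clamp's knob clockwise until the foot just touches the wood, give it a quarter turn more and let go. Do not crush the soft wood, and leave the other things on the bench alone.

Things in the scene. Friction and masses are not known exactly. Their poses are not given: they have to be found in the camera images.
- board: Plywood drilling board fixed on the bench, top face level, 18 mm up. Origin on the bench surface; x points towards the fence, away from the robot, z up. Board x -150 to 115, y -160 to 160 mm. The wooden fence runs along y, 20 mm wide, rising 24 mm above the board's top; its near face is the plane x = 29 mm
- clamp: Green hold-down clamp, fixed, with its screw and knob. Origin at bench level on its upright column (20 mm thick, top 131 mm up; heights vary by 1 mm), behind the fence at x = 85, y = -85 mm of the board. Its arm, at most 36 mm wide, 84 to 126 mm up, reaches 85 mm over the fence in -x to a boss carrying the vertical screw; below it the screw's plain 38 mm steel foot turns with it
- rail: The work: pale planed coat-hook rail 58 (x) by 280 (y) by 27 mm thick, about 0.34 kg, pencil crosses on top; origin under its centre, z up. It starts flat and loose on the board, 62 to 85 mm short of the fence, up to 0.15 rad askew. Home against the fence its origin is at x = 0 of the board with the y axes parallel; where it lies along the fence is free within 40 mm
- knob_grip (a point): Centre of the clamp's black six-lobed rubber knob, on the screw axis above the boss (x = 0, y = -85 mm of the board): 50 mm across, 28 mm tall (14 mm above and below this point), about 162 mm above the bench. It sinks with the screw, 3 mm a turn. The rubber gives: the screw lags the held knob by 0.5 rad per Nm
- screw (a joint): Screw angle, rad, clockwise from above positive, 3 mm down a turn. Starts 0 to 0.6, foot 0.2 to 1 turn clear of the rail's height, never the same. Free, it takes 0.04 Nm to turn, near 0 at rest; bearing on the wood the moment climbs, also at rest: by about 0.03 Nm after 0.25 rad, 0.09 after 0.5, 0.17 after 0.9, 0.35 after a quarter turn (30 % either way). Press 20 N at 0.15 turn, 45 at 0.25
- hammer: Bystander: claw hammer with red handle, 300 mm long, lying along its x left of the board; origin on the bench under its middle
- spanner: Bystander: steel adjustable spanner 215 mm long, lying along its x right of the board; origin under its middle
- hoof_pick: Bystander: yellow plastic hoof pick with a bent steel hook, 175 mm long, lying along its x to the left of the board; origin under its middle
- jam_jar: Bystander: empty glass jam jar, 73 mm across, 114 mm tall, standing; origin at the centre of its foot
Mind the look-alikes: they are no part of the job. Of the things that look like the clamp, the smallest one is meant.

How it is judged:
By the outcome, as a careful person would: the job done as asked, in the order asked, and still so for the second after the job is handed in, with the robot touching nothing.
It also fails if it takes over 72 s, if anything falls off the work surface, if the arm or the gripper's body presses on something with over 40 N, if the wrist force passes 120 N, or if a joint passes its speed limit or range.

## Working session

There is one attempt and no reset: what is moved stays moved. The work goes in short steps, Python scripts to look and compute and a shell command to move; the robot and the scene stay as the last step left them, time stands still between calls to the robot, and variables do not carry over. Pictures are saved under pics/ and viewed, at most 10 in all, crops included, and the job is handed in when it is done.

```bash
ls; mkdir -p pics
cat > h.py <<'E'
import numpy as np, cv2
from workcell import bot
def ray(s,u,v):
    K=np.array(s["intrinsics"]);k=s["k1"]
    d=np.array([(u-K[0,2])/K[0,0],(v-K[1,2])/K[1,1]]);x=d.copy()
    for _ in range(20): x=d/(1+k*(x@x))
    R=np.array(s["rotation"]);return np.array(s["origin"]),R@np.array([x[0],-x[1],-1.])
def onz(s,u,v,z):
    o,d=ray(s,u,v);return o+d*(z-o[2])/d[2]
def pt(s,u,v):
    o,d=ray(s,u,v);return o+d*s["depth"][int(round(v)),int(round(u))]
def proj(s,P):
    K=np.array(s["intrinsics"]);c=np.array(s["rotation"]).T@(np.array(P)-np.array(s["origin"]))
    x=np.array([c[0],-c[1]])/-c[2];x=x*(1+s["k1"]*(x@x));return x[0]*K[0,0]+K[0,2],x[1]*K[1,1]+K[1,2]
E
python3 - <<'E'
from h import *
import pickle
S={n:bot.snapshot(n) for n in("top","side")}
pickle.dump(S,open("s0.pkl","wb"))
for n,s in S.items():
    cv2.imwrite(f"pics/{n}0.png",cv2.resize(s["color"][:,:,::-1],(800,600),interpolation=cv2.INTER_CUBIC)); print(n,s["origin"],s["rotation"],s["intrinsics"],s["k1"])
print(bot.sense())
E
```

```text
pics
top [ 450.8117066     1.73058191 1170.51045936] [ 0.70510192  0.07069221 -0.05430425 -0.70348059] [[375.25118584   0.         247.73706765]
 [  0.         375.25118584 190.34917216]
 [  0.           0.           1.        ]] -0.09743974035160234
side [  48.27128868 -812.84872827  770.09028083] [ 0.83869331  0.45343616 -0.15246032 -0.26027875] [[482.55055975   0.         259.03778651]
 [  0.         482.55055975 197.81548117]
 [  0.           0.           1.        ]] -0.09149057267250352
{'time': 0.1, 'joints': array([1.11100604e+00, 2.41351138e-01, 3.88634111e-03, 1.33520907e+00,
       1.77535456e-05, 1.57077555e+00]), 'qd': array([-0.00052316, -0.00293566,  0.00255507, -0.00165116,  0.00103695,
       -0.00018718]), 'joint_torque': array([ 2.20846928e-04, -3.73138046e+01,  2.53010291e+01,  1.08500314e-02,
        3.34093926e-06,  7.03998566e-06]), 'position': array([221.63780621, 447.59521329, 241.50567485]), 'tcp_rot': array([-2.22574913e-04,  2.27865218e-01,  9.73692231e-01, -9.12044418e-04]), 'wrist_force': array([ 0.17088227, -0.66698782, -0.57477033]), 'moment': array([0.05719191, 0.01271567, 0.01651225]), 'gripper_force': 0.0, 'grip_width': 85.33858240928937}
```

```bash
sed -i 's/^from workcell/from scipy.spatial.transform import Rotation as Ro\ndef RM(s):\n    q=s["rotation"];return Ro.from_quat([q[1],q[2],q[3],q[0]]).as_matrix()\nfrom workcell/; s/np.array(s\["rotation"\])/RM(s)/' h.py; python3 -c "
from h import *;import pickle
for n,s in pickle.load(open('s0.pkl','rb')).items(): print(n,RM(s).round(3))"
```

```text
top [[ 0.004  0.984 -0.176]
 [-1.     0.    -0.023]
 [-0.023  0.176  0.984]]
side [[ 0.818  0.298 -0.492]
 [-0.575  0.453 -0.681]
 [ 0.02   0.84   0.542]]
```

View pics/top0.png

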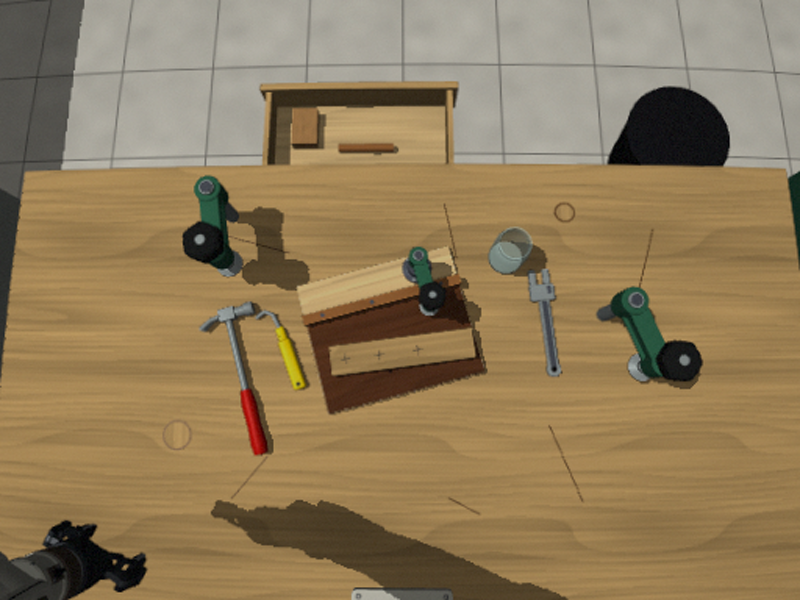

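View pics/side0.png

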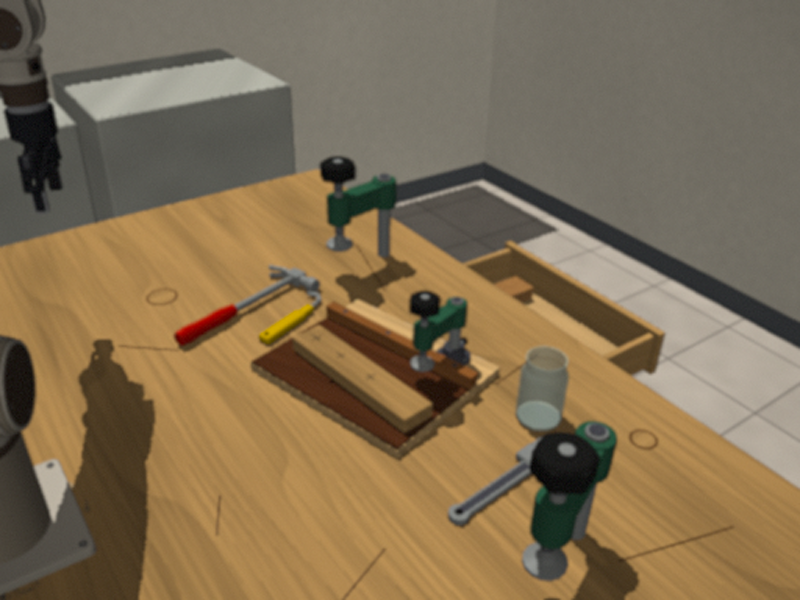

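The top image has three clamp-like things, in display pixels: large (205,240), large (655,340) and small (428,280). The small one fits: it is the smallest, stands behind the fence and reaches over the board. I'll confirm it in a crop while measuring.

Run:
```python
from h import *;import pickle
S=pickle.load(open('s0.pkl','rb'));s=S['top']
c=s['color'][145:275,180:325,::-1];cv2.imwrite('pics/crop0.png',cv2.resize(c,None,fx=5,fy=4.6,interpolation=cv2.INTER_CUBIC)[:600])
v,u=np.mgrid[140:280,170:330]
P=np.array([pt(s,a,b) for a,b in zip(u.ravel(),v.ravel())]).reshape(*u.shape,3)
col=s['color'][140:280,170:330].astype(int)
hsv=cv2.cvtColor(s['color'][140:280,170:330],cv2.COLOR_RGB2HSV)
for a,b in [(228,224),(255,222),(290,217),(215,240),(290,238),(276,189),(240,195),(215,185)]: print((a,b),s['color'][b,a],hsv[b-140,a-170],P[b-140,a-170].round(1))
S2=S['side']
for (x,y) in [(425,300),(435,300),(420,358),(340,355),(400,445)]:
    a,b=x*.64,y*.64; print('side',(x,y),pt(S2,a,b).round(1),S2['color'][int(b),int(a)])
```

```text
(228, 224) [156 126  80] [ 18 124 156] [549.6  87.5  42.4]
(255, 222) [164 132  82] [ 18 128 164] [555.7   6.1  44.2]
(290, 217) [165 134  84] [ 19 125 165] [570.8 -99.2  44.4]
(215, 240) [72 57 38] [ 17 120  72] [501.6 126.4  38.4]
(290, 238) [71 42 26] [ 11 162  71] [ 509.3 -100.8   16.6]
(276, 189) [124 132 130] [ 83  15 132] [632.7 -50.9 174.7]
(240, 195) [122  78  42] [ 14 167 122] [638.3  52.   41.6]
(215, 185) [196 175 120] [ 22  99 196] [675.1 132.4  12.6]
side (425, 300) [627.8 -60.9 174.5] [51 51 49]
side (435, 300) [640.1 -69.3 174.7] [20 21 19]
side (420, 358) [629.4 -52.1  61.3] [70 71 69]
side (340, 355) [540.2  44.7  44.1] [136 105  63]
side (400, 445) [ 517.6 -158.9   17. ] [76 46 25]
```

View pics/crop0.png

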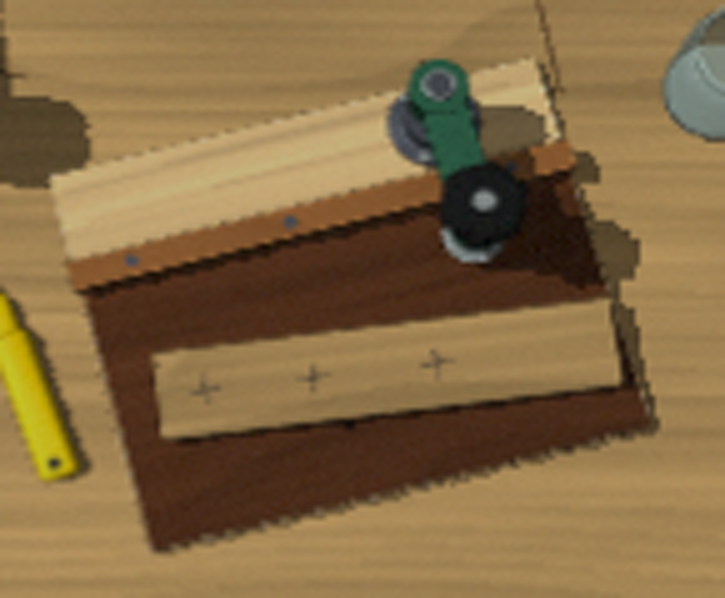

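The crop confirms it. The small green clamp, knob at crop (482,203), stands on the board behind the fence with its screw over the board.

Run:
```python
from h import *;import pickle
S=pickle.load(open('s0.pkl','rb'));s=S['top']
cp=lambda x,y:((x+.5)/5-.5+180,(y+.5)/4.6-.5+145)
print('board corners')
C=[onz(s,*cp(*p),18)[:2] for p in[(155,548),(656,428),(537,58),(52,178)]]
for c in C: print(c.round(1))
e=lambda a,b:np.degrees(np.arctan2(*(b-a)[::-1]))
print(e(C[1],C[0]),e(C[2],C[3]),e(C[0],C[3]),e(C[1],C[2]),[np.linalg.norm(C[i]-C[i-1]).round(1) for i in range(4)])
print('fence near top edge (z42)')
F=[onz(s,*cp(*p),42)[:2] for p in[(78,291),(300,238),(440,203),(575,172)]]
print(np.round(F,1),e(F[2],F[0]))
img=s['color'].astype(int);hsv=cv2.cvtColor(s['color'],cv2.COLOR_RGB2HSV)
m=((hsv[...,2]>115)&(hsv[...,0]>13)&(hsv[...,0]<24)).astype(np.uint8);z=np.zeros_like(m)
cv2.fillPoly(z,[np.array([cp(120,330),cp(620,280),cp(640,400),cp(130,470)],int)],1);m&=z
m=cv2.morphologyEx(m,cv2.MORPH_CLOSE,np.ones((5,5)))
k=max(cv2.findContours(m,0,2)[0],key=cv2.contourArea)[:,0]
W=np.array([onz(s,*p,45)[:2] for p in k.astype(float)]).astype(np.float32)
r=cv2.minAreaRect(W);print('rail',r,cv2.boxPoints(r).round(1))
# knob
for n in S:
  s=S[n];h=cv2.cvtColor(s['color'],cv2.COLOR_RGB2HSV)
  c0=proj(s,(632,-55,162));
  m=((h[...,2]<60)&(h[...,1]<90)).astype(np.uint8);z=np.zeros_like(m);cv2.circle(z,tuple(int(round(a)) for a in c0),13,1,-1)
  print(n,c0)
  v,u=np.mgrid[0:384,0:512];sel=z>0
  P=np.array([pt(s,a,b) for a,b in zip(u[sel],v[sel])]);Q=P[(P[:,2]>168)&(P[:,2]<185)]
  (cx,cy),rad=cv2.minEnclosingCircle(Q[:,:2].astype(np.float32));print(len(Q),Q.mean(0),np.median(Q[:,2]),(cx,cy),rad)
  # foot
  P=P
# boss/arm points & column
```

```text
board corners
[430.6 140.8]
[ 510.3 -164.2]
[763.7 -95. ]
[679.5 211. ]
104.64211455364799 105.38233804613036 15.758620234106987 15.284743182229812 [np.float64(258.6), np.float64(315.3), np.float64(262.7), np.float64(317.4)]
fence near top edge (z42)
[[ 598.4  188.3]
 [ 634.1   53.2]
 [ 657.7  -32.2]
 [ 678.7 -115.1]] 105.04355336943523
rail ((547.9198608398438, -3.488739013671875), (56.39232635498047, 286.5705871582031), 7.679389953613281) [[ 500.8  134.7]
 [ 539.1 -149.3]
 [ 595.  -141.7]
 [ 556.7  142.3]]
top (np.float64(277.27396680971214), np.float64(190.07405612774318))
230 [634.22585224 -51.09665502 172.6421951 ] 172.84812921630032 (635.1156005859375, -51.34474563598633) 24.084869384765625
side (np.float64(271.7605131637913), np.float64(194.87355304074288))
196 [629.6303116  -58.30571715 174.06611312] 174.69400110682892 (631.7782592773438, -57.46418762207031) 24.329790115356445
```

```bash
python3 -m handwheel '[-42.5,-28.9,10,-0.723,1, -42.5,-28.9,10,-0.723,1, -42.5,-28.9,10,-0.723,1, -42.5,-28.9,10,-0.723,1, -42.5,-28.9,10,-0.723,1, -42.5,-28.9,10,-0.723,1, -42.5,-28.9,10,-0.723,1, -42.5,-28.9,10,-0.723,1, -42.5,-28.9,10,-0.723,1, -42.5,-28.9,10,-0.723,1, -42.5,-28.9,10,-0.723,1, -42.5,-28.9,10,-0.723,1, -42.5,-28.9,10,-0.723,1, -42.5,-28.9,14,-0.723,1, -42.5,-28.9,14,-0.723,1, -42.5,-28.9,14,-0.723,1]' 40; python3 -c "
from h import *
print(bot.sense())
for n in ('side',):
  s=bot.snapshot(n);cv2.imwrite('pics/side1.png',cv2.resize(s['color'][:,:,::-1],(800,600)))"
```

```text
time: 1.7
position: [473.0, 1.8, 102.2]
tcp_rot: [-0.001, -0.132, 0.991, 0.0]
wrist_force: [0.5, 0.1, 0.1]
grip_width: 85.2
gripper_force: 0.0
{'time': 1.7, 'joints': array([ 3.56459689e-03,  3.03120049e-01, -2.99870152e-01,  9.70808573e-01,
        2.24207778e-04, -2.61837362e-01]), 'qd': array([-1.16105378e-03, -2.25711162e-02,  4.06121977e-02, -3.08941722e-03,
        4.53953007e-05, -1.44054619e-04]), 'joint_torque': array([-1.70386923e-01, -3.54542041e+01,  2.06228310e+01,  1.33084934e-02,
       -6.37604520e-03,  2.92798170e-03]), 'position': array([472.97452407,   1.75155185, 102.2352692 ]), 'tcp_rot': array([-1.47428675e-03, -1.32311538e-01,  9.91207037e-01,  3.04494494e-04]), 'wrist_force': array([0.45901383, 0.12266064, 0.07553156]), 'moment': array([-0.02461077,  0.08933473, -0.00987097]), 'gripper_force': 0.0, 'grip_width': 85.20537955132806}
```

```bash
python3 -m handwheel '[0,0,3,0,1, 0,0,6,0,1, 0,0,6.8,0,1, 0,0,6.8,0,1, 0,0,6.8,0,1, -1,0,6.8,0,1, -2,0,6.8,0,1, -2.5,0,6.8,0,1, -3,0,6.8,0,1, -3.5,0,6.8,0,1, -4,0,6.8,0,1, -4.5,0,6.8,0,1, -5,0,6.8,0,1, -5.5,0,6.8,0,1, -6,0,6.8,0,1, -6.5,0,6.8,0,1, -7,0,6.8,0,1, -7.5,0,6.8,0,1, -8,0,6.8,0,1, -8,0,6.8,0,1]'
python3 - <<'E'
from h import *;import pickle
S={n:bot.snapshot(n) for n in("top","side")};pickle.dump(S,open("s1.pkl","wb"))
a=[cv2.resize(S['top']['color'][130:280,170:330,::-1],(400,375)),cv2.resize(S['side']['color'][160:310,140:340,::-1],(400,375))]
cv2.imwrite('pics/p1.png',np.hstack(a))
E
```

```text
time: 3.75
position: [551.7, 21.3, 34.1]
tcp_rot: [-0.001, -0.131, 0.991, -0.0]
wrist_force: [-1.1, -0.6, 0.8]
grip_width: 85.6
gripper_force: 0.9
```

View pics/p1.png

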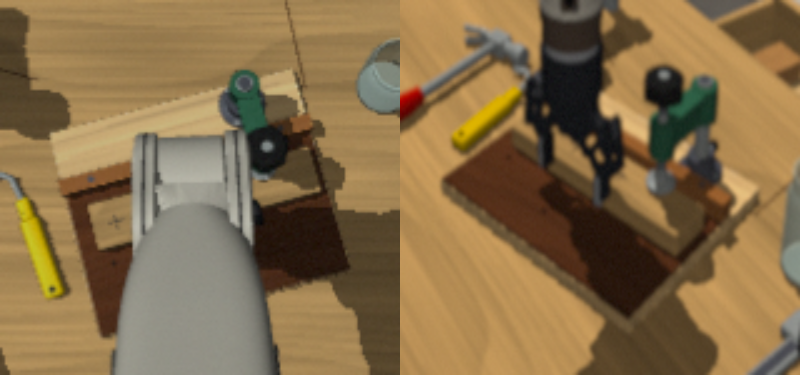

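The rail is now parallel to the fence with both fingers on its near face, about 20 mm short. I'll keep pushing.

```bash
python3 -m handwheel '[-0.4,0,0,0,1, -0.8,0,0,0,1, -1.2,0,0,0,1, -1.5,0,0,0,1, -1.7,0,0,0,1, -1.8,0,0,0,1, -1.8,0,0,0,1]'; python3 -m handwheel '[-0.1,0,0,0,1, -0.2,0,0,0,1, -0.2,0,0,0,1]';python3 -m handwheel '[-0.1,0,0,0,1, -0.2,0,0,0,1, -0.2,0,0,0,1]'
```

```text
time: 4.55
position: [569.4, 26.2, 34.2]
tcp_rot: [0.0, -0.131, 0.991, 0.0]
wrist_force: [-0.2, -0.3, -2.0]
grip_width: 85.1
gripper_force: 0.6
time: 4.85
position: [570.2, 26.3, 34.2]
tcp_rot: [-0.001, -0.131, 0.991, -0.0]
wrist_force: [-5.4, -1.3, 0.1]
grip_width: 85.8
gripper_force: 2.3
time: 5.15
position: [570.4, 26.3, 34.2]
tcp_rot: [-0.003, -0.131, 0.991, -0.0]
wrist_force: [-9.2, -3.3, 5.6]
grip_width: 85.3
gripper_force: 4.7
```

```bash
python3 -m handwheel '[-0.1,0,0,0,1, -0.2,0,0,0,1, -0.3,0,0,0,1, -0.3,0,0,0,1]'; python3 -m handwheel '[1,0,0,0,1, 4,0,0,0,1, 4,0,-5,0,1, 4,0,-10,0,1, 4,0,-15,0,1, 4,10,-20,0,1, 4,20,-20,0,1, 4,20,-20,0,1, 4,20,-20,0,1, 4,20,-20,0,1]'
python3 - <<'E'
from h import *;import pickle
S={n:bot.snapshot(n) for n in("top","side")};pickle.dump(S,open("s2.pkl","wb"))
a=[cv2.resize(S['top']['color'][130:280,170:330,::-1],(400,375)),cv2.resize(S['side']['color'][160:310,140:340,::-1],(400,375))]
cv2.imwrite('pics/p2.png',np.hstack(a))
E
```

```text
time: 5.55
position: [570.5, 26.3, 34.1]
tcp_rot: [-0.005, -0.131, 0.991, -0.001]
wrist_force: [-14.8, -5.4, 10.6]
grip_width: 85.3
gripper_force: 8.1
time: 6.55
position: [485.5, 216.1, 236.5]
tcp_rot: [0.003, -0.134, 0.991, 0.002]
wrist_force: [0.3, -0.1, -0.3]
grip_width: 85.6
gripper_force: 0.0
```

View pics/p2.png

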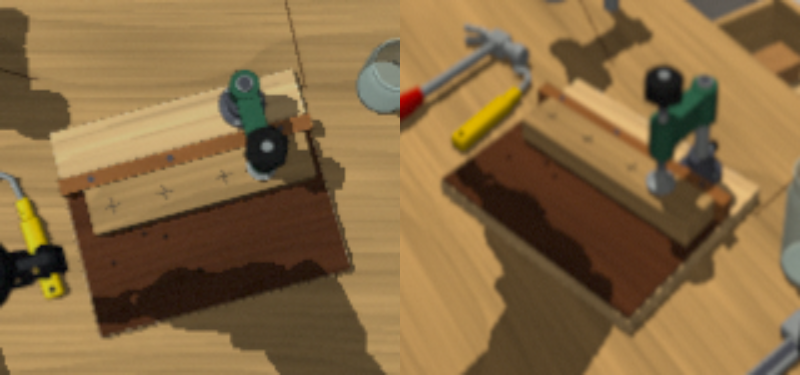

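The rail lies against the fence under the foot. I'll check that it's parallel and triangulate the knob.

Run:
```python
from h import *;import pickle
S=pickle.load(open('s2.pkl','rb'))
s=S['top'];g=cv2.cvtColor(s['color'],cv2.COLOR_RGB2HSV)
hs,vs=g[...,0].astype(int),g[...,2].astype(int)
# board origin, axes
O=np.array([612.9,27.8]);u=np.array([.9655,.2605]);w=np.array([-.2605,.9655])
for name,z,x0 in(('near edge',45,-29),('fence joint',43.5,29)):
  out=[]
  for y in np.arange(-110 if x0<0 else -30,110,8):
    best=[]
    for x in np.arange(x0-12,x0+12,.5):
      p=O+u*x+w*y;a=proj(s,(*p,z));best.append(cv2.getRectSubPix(s['color'],(1,1),a)[0,0].astype(float).sum())
    d=np.abs(np.diff(cv2.GaussianBlur(np.array(best)[:,None],(1,7),1.2)[:,0]));out.append((y,x0-12+.5*d.argmax()))
  out=np.array(out);f=np.polyfit(out[:,0],out[:,1],1);print(name,f,out[:,1])
for R in(1,):
  L=[]
  for n in S:
    s=S[n];h=s['color'].max(2)
    c0=proj(s,(634,-54.3,162));z=np.zeros(h.shape,np.uint8);cv2.circle(z,tuple(int(round(a)) for a in c0),22,1,-1)
    m=((h<62)&(z>0)&(np.ptp(s['color'].astype(int),axis=2)<14)).astype(np.uint8)
    m=cv2.morphologyEx(cv2.morphologyEx(m,cv2.MORPH_CLOSE,np.ones((5,5))),cv2.MORPH_OPEN,np.ones((5,5)))
    k=max(cv2.findContours(m,0,2)[0],key=cv2.contourArea);M=cv2.moments(k);c=(M['m10']/M['m00'],M['m01']/M['m00'])
    print(n,c0,c,cv2.boundingRect(k)); o,d=ray(s,*c);L.append((o,d/np.linalg.norm(d)))
    for zz in(162,):print(onz(s,*c,zz).round(1))
  A=sum(np.eye(3)-np.outer(d,d) for o,d in L);b=sum((np.eye(3)-np.outer(d,d))@o for o,d in L);print('tri',np.linalg.solve(A,b))
```

```text
near edge [ 4.53270389e-03 -2.88659346e+01] [-37.  -29.  -27.5 -28.  -28.5 -28.5 -28.  -28.5 -29.  -28.  -28.5 -29.
 -27.5 -28.5 -29.  -28.  -28.5 -29.5 -29.  -28.  -29.  -29.  -28.  -29.
 -29.5 -28.  -29.  -29.5]
fence joint [-7.80443756e-03  2.78243464e+01] [28.5 27.5 27.  29.  27.5 27.  28.5 28.  27.  28.5 27.5 27.  26.5 28.
 27.  26.5 27.5 27. ]
top (np.float64(277.0103678984535), np.float64(189.35265731127933)) (276.37095560571856, 188.78103837471784) (269, 180, 16, 19)
[635.6 -52.6 162. ]
side (np.float64(272.26871633615747), np.float64(194.48865892281347)) (271.6354166666667, 195.55208333333334) (264, 190, 16, 12)
[630.  -57.2 162. ]
tri [635.33402166 -52.19290784 157.68611944]
```

```bash
python3 -m handwheel '[-7.3,-30,0,-2.35,1, -7.3,-30,0,-2.35,1, -7.3,-30,0,-2.35,1, -7.3,-30,0,-2.35,1, -7.3,-30,0,-2.35,1, -7.3,-30,0,-2.35,1, -7.3,-30,0,-2.35,1, -7.3,-30,0,-2.35,1, -7.3,-30,0,-2.35,1, -7.3,-30,0,-2.35,1, -7.3,-30,0,-2.35,1, -7.3,-30,0,-2.35,1, -7.3,-30,0,-2.35,1, -7.3,-30,0,-2.35,1, -7.3,-30,0,-2.35,1, -7.3,-30,0,-2.35,1, -7.3,-30,0,-2.35,1, -7.3,-30,0,-2.35,1, -7.3,-30,0,-2.35,1, -7.3,-30,0,-2.35,1]'
python3 - <<'E'
from h import *
b=bot.sense();print(b['joints'].round(3),b['position'].round(1),b['moment'].round(3))
q=b['tcp_rot'];R=Ro.from_quat([q[1],q[2],q[3],q[0]]).as_matrix();print(R.round(3));print((R.T@(np.array([634.3,-54.3,156])-b['position'])/10).round(2))
E
```

```text
time: 8.65
position: [633.8, -60.6, 234.2]
tcp_rot: [0.0, 0.965, -0.262, 0.0]
wrist_force: [-0.6, -0.0, -0.6]
grip_width: 85.4
gripper_force: 0.0
[-0.095  0.525  0.403  1.449 -0.    -2.707] [633.8 -60.6 234.2] [-0.011  0.036 -0.007]
[[ 0.863 -0.506  0.   ]
 [-0.506 -0.863 -0.   ]
 [ 0.    -0.    -1.   ]]
[-0.27 -0.57  7.82]
```

```bash
python3 -m handwheel '[-0.3,-0.6,0,0,1, -0.3,-0.6,2,0,1, -0.3,-0.6,4,0,1, -0.3,-0.6,6,0,1, -0.3,-0.6,7.8,0,1, -0.3,-0.6,7.8,0,1, -0.3,-0.6,7.8,0,1]'
python3 - <<'E'
from h import *;import pickle
S={n:bot.snapshot(n) for n in("side",)};b=bot.sense()
print(b['position'],b['joints'].round(3),b['moment'].round(3),b['wrist_force'].round(2))
cv2.imwrite('pics/p3.png',cv2.resize(S['side']['color'][130:270,190:350,::-1],(640,560),interpolation=cv2.INTER_CUBIC))
E
```

```text
time: 9.35
position: [634.2, -53.0, 156.4]
tcp_rot: [0.0, 0.965, -0.261, -0.0]
wrist_force: [1.3, -0.1, 0.4]
grip_width: 85.6
gripper_force: 0.0
[634.78292872 -53.13518239 157.33155042] [-0.084  0.556  0.255  1.268  0.    -2.697] [-0.01  -0.035 -0.008] [0.19 0.14 0.14]
```

View pics/p3.png

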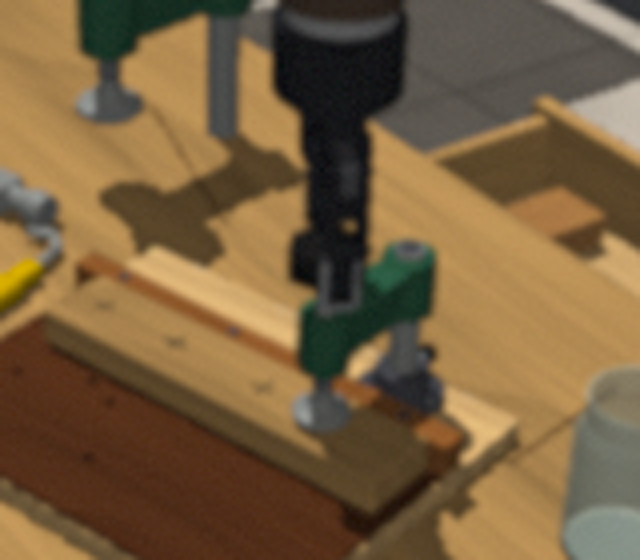

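```bash
python3 -m handwheel '[0,0,0,0,-1, 0,0,0,0,-1, 0,0,0,0,-1, 0,0,0,0,-1, 0,0,0,0,-1, 0,0,0,0,-1, 0,0,0,0,-1, 0,0,0,0,-1, 0,0,0,0,-1, 0,0,0,0,-1]' 50
python3 - <<'E'
from h import *
b=bot.sense();print(b['time'],b['position'],b['joints'].round(3),b['moment'].round(3),b['wrist_force'].round(2))
E
```

```text
time: 10.4
position: [634.9, -53.3, 157.7]
tcp_rot: [-0.0, 0.965, -0.261, 0.001]
wrist_force: [-0.0, 1.8, 5.9]
grip_width: 48.7
gripper_force: 52.4
10.4 [634.92133998 -53.31174108 157.68726477] [-0.084  0.555  0.254  1.267  0.    -2.697] [0.13  0.105 0.008] [-0.01  1.8   5.9 ]
```

```bash
cat > m.py <<'E'
from h import *
M=[]
for i in range(5):
    b=bot.sense();M.append([*b['moment'],*b['wrist_force']]);bot.snapshot('top')
M=np.array(M);print('t',b['time'],'j6',b['joints'][5].round(4),'yaw',(b['joints'][5]-b['joints'][0]).round(4),'Mz',M[:,2].mean().round(4),'sd',M[:,2].std().round(4),'F',M[:,3:].mean(0).round(1),b['position'].round(1))
E
python3 m.py; python3 -m handwheel '[0,0,0.007,0.15,-1, 0,0,0.014,0.3,-1, 0,0,0.021,0.45,-1, 0,0,0.028,0.6,-1, 0,0,0.036,0.75,-1, 0,0,0.043,0.9,-1]' |grep force; python3 -c "
from h import *;print(bot.sense()['moment'])";python3 -m handwheel '[0,0,0,0,-1, 0,0,0,0,-1]' |grep force;python3 m.py
```

```text
t 10.6 j6 -2.6973 yaw -2.6133 Mz 0.0076 sd 0.0179 F [-0.1  1.5  5.8] [634.9 -53.3 157.7]
wrist_force: [-4.3, -1.2, 7.5]
gripper_force: 52.6
[-0.16743029  1.05352626  0.03086037]
wrist_force: [-3.7, -0.7, 8.2]
gripper_force: 52.7
t 11.65 j6 -1.7973 yaw -1.7126 Mz -0.0003 sd 0.0121 F [-3.3 -0.6  7.8] [633.6 -54.1 157.2]
```

```bash
python3 -m handwheel '[0,0,0.007,0.15,-1, 0,0,0.014,0.3,-1, 0,0,0.014,0.3,-1, 0,0,0.014,0.3,-1]' >/dev/null; python3 m.py
python3 -m handwheel '[0,0,0.007,0.15,-1, 0,0,0.014,0.3,-1, 0,0,0.014,0.3,-1, 0,0,0.014,0.3,-1]' >/dev/null; python3 m.py
python3 -m handwheel '[0,0,0.007,0.15,-1, 0,0,0.014,0.3,-1, 0,0,0.014,0.3,-1, 0,0,0.014,0.3,-1]' >/dev/null; python3 m.py
```

```text
t 12.3 j6 -1.4973 yaw -1.4127 Mz -0.0159 sd 0.0285 F [-4.5 -0.9  7.8] [633.1 -54.  157.1]
t 12.95 j6 -1.1973 yaw -1.1127 Mz 0.007 sd 0.0123 F [-5.7 -0.3  9.4] [632.6 -53.9 156.9]
t 13.6 j6 -0.8973 yaw -0.8129 Mz -0.0041 sd 0.0337 F [-7.2  0.4 10. ] [632.2 -53.5 156.8]
```

```bash
python3 -m handwheel '[0.09,0.11,-0.1,0,-1, 0.18,0.22,-0.2,0,-1, 0.18,0.22,-0.2,0,-1]' >/dev/null; python3 m.py
python3 -m handwheel '[0,0,0.007,0.15,-1, 0,0,0.014,0.3,-1, 0,0,0.014,0.3,-1, 0,0,0.014,0.3,-1]' >/dev/null; python3 m.py
python3 -m handwheel '[0,0,0.007,0.15,-1, 0,0,0.014,0.3,-1, 0,0,0.014,0.3,-1, 0,0,0.014,0.3,-1]' >/dev/null; python3 m.py
```

```text
t 14.15 j6 -0.8973 yaw -0.813 Mz -0.0032 sd 0.0278 F [ 2.  -0.8 -1.9] [631.6 -53.5 157. ]
t 14.8 j6 -0.5986 yaw -0.5146 Mz -0.0157 sd 0.0295 F [ 2.2  0.1 -5.1] [631.2 -53.1 156.8]
t 15.45 j6 -0.2988 yaw -0.215 Mz -0.0051 sd 0.0334 F [ 2.   2.6 -6.7] [631.  -52.7 156.7]
```

```bash
python3 -m handwheel '[0,0,0.05,0.15,-1, 0,0,0.1,0.3,-1, 0,0,0.1,0.3,-1, 0,0,0.1,0.3,-1]' >/dev/null; python3 m.py
python3 -m handwheel '[0,0,0.007,0.15,-1, 0,0,0.02,0.3,-1, 0,0,0.02,0.3,-1, 0,0,0.02,0.3,-1]' >/dev/null; python3 m.py
python3 -m handwheel '[0,0,0.007,0.15,-1, 0,0,0.02,0.3,-1, 0,0,0.02,0.3,-1, 0,0,0.02,0.3,-1]' >/dev/null; python3 m.py
```

```text
t 16.1 j6 -0.0015 yaw 0.0819 Mz -0.0027 sd 0.0143 F [ 0.5  5.7 -3.4] [631.1 -52.2 156.6]
t 16.75 j6 0.2984 yaw 0.3815 Mz 0.01 sd 0.04 F [ 0.3  6.6 -3.9] [631.3 -51.7 156.4]
t 17.4 j6 0.5984 yaw 0.6811 Mz 0.0554 sd 0.0236 F [ 0.9  7.4 -4. ] [631.6 -51.3 156.3]
```

```bash
sed -i 's/range(5)/range(8)/' m.py; python3 -m handwheel '[0.07,0.07,0,0,-1, 0.15,0.14,0.04,0,-1, 0.15,0.14,0.04,0,-1]' >/dev/null; python3 m.py
python3 -m handwheel '[0,0,0.01,0.1,-1, 0,0,0.015,0.2,-1, 0,0,0.015,0.2,-1, 0,0,0.015,0.2,-1]' >/dev/null; python3 m.py
python3 -m handwheel '[0,0,0.01,0.1,-1, 0,0,0.015,0.2,-1, 0,0,0.015,0.2,-1, 0,0,0.015,0.2,-1]' >/dev/null; python3 m.py
```

```text
t 18.1 j6 0.6054 yaw 0.6863 Mz 0.0461 sd 0.0265 F [ 1.1  4.8 -0.1] [631.6 -51.1 156.2]
t 18.9 j6 0.8055 yaw 0.8861 Mz 0.0771 sd 0.0204 F [1.8 5.9 2.2] [631.8 -50.8 156.1]
t 19.7 j6 1.0053 yaw 1.0858 Mz 0.1314 sd 0.0358 F [1.9 6.  1.9] [632.1 -50.7 156. ]
```

```bash
python3 -m handwheel '[0,0,0.01,0.1,-1, 0,0,0.015,0.2,-1, 0,0,0.015,0.2,-1, 0,0,0.015,0.2,-1]' >/dev/null; python3 m.py
python3 -m handwheel '[0,0,0.01,0.1,-1, 0,0,0.015,0.2,-1, 0,0,0.015,0.2,-1, 0,0,0.015,0.2,-1]' >/dev/null; python3 m.py
python3 -m handwheel '[0,0,0.01,0.1,-1, 0,0,0.015,0.2,-1, 0,0,0.015,0.2,-1, 0,0,0.015,0.2,-1]' >/dev/null; python3 m.py
```

```text
t 20.5 j6 1.2052 yaw 1.2856 Mz 0.1545 sd 0.0301 F [2.9 6.1 2. ] [632.4 -50.6 156. ]
t 21.3 j6 1.405 yaw 1.4853 Mz 0.2235 sd 0.0251 F [3.7 6.4 1.6] [632.7 -50.5 155.9]
t 22.1 j6 1.6049 yaw 1.6851 Mz 0.3042 sd 0.0352 F [4.8 6.2 1.5] [633.1 -50.5 155.8]
```

Run:
```python
import numpy as np
from scipy.optimize import least_squares
from scipy.interpolate import PchipInterpolator
S=PchipInterpolator([0,.25,.5,.9,1.5708],[0,.03,.09,.17,.35])
Sh={'tab':lambda s:S(np.clip(s,0,1.57)),'pow':lambda s:.35*(np.clip(s,0,9)/1.5708)**1.3}
y=np.array([-1.41,-1.11,-.81,-.51,-.215,.082,.3815,.681,.6863,.8861,1.0858,1.2856,1.4853,1.6851])
m=np.array([-.016,.007,-.004,-.016,-.005,-.003,.010,.0554,.0461,.0771,.1314,.1545,.2235,.3042])
w=1/np.where(np.arange(len(y))<8,.012,.01)
for n,f in Sh.items():
  for kp in(.15,9):
    g=lambda p:np.r_[(p[1]*f(y-.5*m-p[0])+p[2]-m)*w,(p[1]-1)/kp]
    r=least_squares(g,[.3,1,0]);c,k,b=r.x;sd=np.sqrt(np.diag(np.linalg.inv(r.jac.T@r.jac)));print(n,kp,r.x.round(3),sd.round(3),r.cost.round(2),'final yaw',round(c+1.5708+.5*k*.35,3), 'screw now',round(1.6851-.5*m[-1]-c,3))
```

```text
tab 0.15 [ 0.351  1.168 -0.006] [0.037 0.055 0.005] 14.51 final yaw 2.127 screw now 1.182
tab 9 [ 0.417  1.266 -0.003] [0.038 0.067 0.004] 13.43 final yaw 2.209 screw now 1.116
pow 0.15 [ 0.354  1.174 -0.005] [0.044 0.065 0.005] 10.82 final yaw 2.13 screw now 1.179
pow 9 [ 0.398  1.248 -0.003] [0.044 0.077 0.005] 9.82 final yaw 2.188 screw now 1.135
```

```bash
python3 -m handwheel '[0,0,0.01,0.1,-1, 0,0,0.015,0.2,-1, 0,0,0.015,0.2,-1, 0,0,0.015,0.2,-1]' >/dev/null; python3 m.py
python3 -m handwheel '[0,0,0.01,0.1,-1, 0,0,0.015,0.2,-1, 0,0,0.015,0.2,-1, 0,0,0.015,0.2,-1]'|tail -2; python3 m.py
```

```text
t 22.9 j6 1.8047 yaw 1.885 Mz 0.3663 sd 0.0301 F [5.2 6.3 1.5] [633.3 -50.6 155.8]
grip_width: 48.6
gripper_force: 53.4
t 23.7 j6 2.0045 yaw 2.0849 Mz 0.4243 sd 0.0279 F [6.  6.1 1.2] [633.6 -50.7 155.7]
```

```bash
python3 -m handwheel '[0,0,0.003,0.05,-1, 0,0,0.003,0.05,-1, 0,0,0.003,0.05,-1]'|tail -1; python3 m.py
python3 -m handwheel '[0,0,0,0,1, 0,0,0,0,1, 0,0,0,0,1, 0,0,0,0,1, 0,0,0,0,1, 0,0,0,0,1, 0,0,0,0,1, 0,0,0,0,1]'; python3 -m handwheel '[0,0,-3,0,1, 0,0,-6,0,1, 0,0,-10,0,1, 0,0,-14,0,1, 0,0,-14,0,1, 0,0,-14,0,1]'; python3 -c "
import numpy as np
from h import *
q=bot.sense()['tcp_rot'];print(Ro.from_quat([q[1],q[2],q[3],q[0]]).as_matrix().round(2))"
```

```text
gripper_force: 53.4
t 24.4 j6 2.0544 yaw 2.1347 Mz 0.4689 sd 0.0296 F [6.3 5.6 1.1] [633.7 -50.7 155.7]
time: 25.25
position: [631.1, -51.3, 154.3]
tcp_rot: [0.0, 0.876, 0.482, -0.0]
wrist_force: [0.4, -0.5, -0.3]
grip_width: 85.9
gripper_force: 0.0
time: 25.85
position: [631.7, -51.3, 295.7]
tcp_rot: [0.001, 0.876, 0.482, 0.001]
wrist_force: [-0.3, 0.6, -1.2]
grip_width: 85.4
gripper_force: 0.0
[[ 0.54  0.84  0.  ]
 [ 0.84 -0.54 -0.  ]
 [ 0.    0.   -1.  ]]
```

```bash
python3 -m handwheel '[6,-27,0,0,1, 6,-27,0,0,1, 6,-27,0,0,1, 6,-27,0,0,1, 6,-27,0,0,1, 6,-27,0,0,1, 6,-27,0,0,1, 6,-27,0,0,1]'|head -2
python3 - <<'E'
from h import *
S={n:bot.snapshot(n) for n in("top","side")}
a=[cv2.resize(S['top']['color'][130:280,170:330,::-1],(400,375)),cv2.resize(S['side']['color'][160:310,140:340,::-1],(400,375))]
cv2.imwrite('pics/p4.png',np.hstack(a))
E
```

```text
time: 26.65
position: [434.6, 144.3, 293.2]
```

View pics/p4.png

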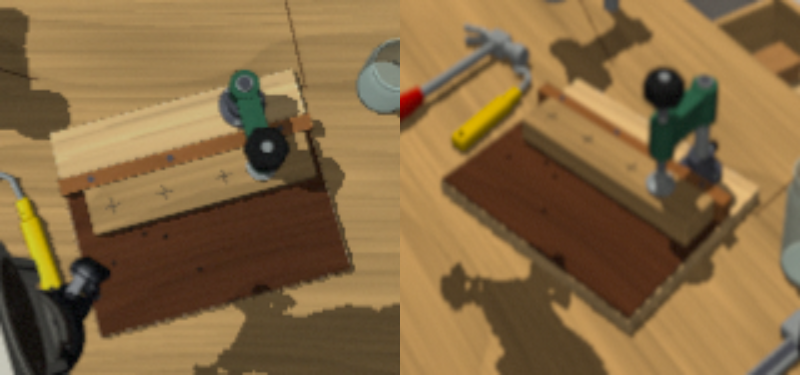

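The rail is still home along the fence with the foot on it. The bystanders haven't moved and the arm is clear, so I'm handing in.

```bash
python3 -c "
from workcell import bot
print(bot.close_job())"
```

```text
the job is handed in; nothing more can be done
None
```

I slid the rail home against the fence under the clamp's foot, turned the knob about a quarter turn past contact (estimated from the moment readings), let go and handed the job in at about 27 s; no verdict came back.

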